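# Sort conveyor bearings by the feel of their drag

## Task

The three bearing units in the rack came off the packing conveyor, and some of them may drag. Gently turn each hub by at least 60 degrees either way and feel how hard it turns, leaving it turned to show it was checked; then stand every unit that turns freely upright in the green tray and every unit that drags upright in the red tray. Set them down without dropping them, do not lean on the rack, and leave the cup and the label roll where they are.

Things in the scene. Friction and masses are not known exactly. Their poses are not given: they have to be found in the camera images.
- hub_a (a point): centre of the flat-sided steel hub of bearing unit A (the units look alike): 36 mm long (point x), 24 mm wide (y, faces to grip), standing from 34 to 79 mm above the unit's underside. The point is on the axis 56 mm above the underside, z up, and turns with the hub; a white line on top points to point +x. The unit (0.4 to 0.6 kg) can be lifted by the hub.
- rotor_a (a joint): turn of hub A in its housing, rad, + anticlockwise from above; 0: long side of the hub along the line through both lugs; starts within 0.2 of 0. No stop within 6 rad. A free unit resists with under 0.01 N m and does not coast; a dragging one with about 0.2 to 0.5 N m, both ways. Which drag (none to all) varies and cannot be seen.
- ring_a: inner ring of unit A, hidden in the housing, fixed to the hub; origin on the axis at the unit's underside, z up. If the unit drags, its seal rubs on this ring. Housing: round, grey, 60 mm across, 31 mm tall, flat below, two lugs at its foot (18 mm wide, 9 mm tall, 84 mm over both tips).
- hub_b (a point): centre of the flat-sided steel hub of bearing unit B (the units look alike): 36 mm long (point x), 24 mm wide (y, faces to grip), standing from 34 to 79 mm above the unit's underside. The point is on the axis 56 mm above the underside, z up, and turns with the hub; a white line on top points to point +x. The unit (0.4 to 0.6 kg) can be lifted by the hub.
- rotor_b (a joint): turn of hub B in its housing, rad, + anticlockwise from above; 0: long side of the hub along the line through both lugs; starts within 0.2 of 0. No stop within 6 rad. A free unit resists with under 0.01 N m and does not coast; a dragging one with about 0.2 to 0.5 N m, both ways. Which drag (none to all) varies and cannot be seen.
- ring_b: inner ring of unit B, hidden in the housing, fixed to the hub; origin on the axis at the unit's underside, z up. If the unit drags, its seal rubs on this ring. Housing: round, grey, 60 mm across, 31 mm tall, flat below, two lugs at its foot (18 mm wide, 9 mm tall, 84 mm over both tips).
- hub_c (a point): centre of the flat-sided steel hub of bearing unit C (the units look alike): 36 mm long (point x), 24 mm wide (y, faces to grip), standing from 34 to 79 mm above the unit's underside. The point is on the axis 56 mm above the underside, z up, and turns with the hub; a white line on top points to point +x. The unit (0.4 to 0.6 kg) can be lifted by the hub.
- rotor_c (a joint): turn of hub C in its housing, rad, + anticlockwise from above; 0: long side of the hub along the line through both lugs; starts within 0.2 of 0. No stop within 6 rad. A free unit resists with under 0.01 N m and does not coast; a dragging one with about 0.2 to 0.5 N m, both ways. Which drag (none to all) varies and cannot be seen.
- ring_c: inner ring of unit C, hidden in the housing, fixed to the hub; origin on the axis at the unit's underside, z up. If the unit drags, its seal rubs on this ring. Housing: round, grey, 60 mm across, 31 mm tall, flat below, two lugs at its foot (18 mm wide, 9 mm tall, 84 mm over both tips).
- rack: fixed aluminium plate 104 x 310 x 8 mm (x, y, z), origin mid underside; three stations along its y at -100, 0, +100 mm. A unit stands on the plate at each, lugs along the rack's x between four dark pegs (tops 24 mm above the table, 2 mm play each side of a lug) that keep the housing from turning; units lift straight out.
- tray_free: fixed green open tray, 310 (x) x 110 (y) x 24 mm tall, walls and floor 5 mm, for units that turn freely; origin at the middle of its underside, z up. Takes three units in a row along x, e.g. at x = -95, 0 and +95 mm.
- tray_drag: fixed red open tray, 310 (x) x 110 (y) x 24 mm tall, walls and floor 5 mm, for units that drag; origin at the middle of its underside, z up. Takes three units in a row along x, e.g. at x = -95, 0 and +95 mm.
- cup: clear open deli cup, 94 mm across, 92 mm tall, bystander; origin at its underside
- labels: white label roll standing on end, 58 mm across, 40 mm tall, bystander; origin at its underside
Mind the look-alikes: they are no part of the job. Leave any orange or pink look-alike of the part that bears hub_b alone.

How it is judged:
At the end, for the whole second after the job is handed in: Each unit rests upright (0.1 rad) on its tray's floor, its axis within 125 mm (x) and 30 mm (y) of the tray's middle: units whose seal rubs (over 2 N on the inner ring) in the red tray, the others in the green; every hub over 0.7 rad from its zero, either way (((x of hub_a in the frame of tray_drag between -0.125 and 0.125 m and y of hub_a in the frame of tray_drag between -0.03 and 0.03 m and z of hub_a in the frame of tray_drag between 0.055 and 0.066 m and contact force between ring_a and anything else above 2 N) or (x of hub_a in the frame of tray_free between -0.125 and 0.125 m and y of hub_a in the frame of tray_free between -0.03 and 0.03 m and z of hub_a in the frame of tray_free between 0.055 and 0.066 m and contact force between ring_a and anything else below 2 N)) and (value of joint rotor_a above 0.7 rad or value of joint rotor_a below -0.7 rad) and angle between each of hub_a, hub_b, hub_c's own z axis and vertical below 0.1 rad and linear speed of each of ring_a, ring_b, ring_c below 0.02 m/s and ((x of hub_b in the frame of tray_drag between -0.125 and 0.125 m and y of hub_b in the frame of tray_drag between -0.03 and 0.03 m and z of hub_b in the frame of tray_drag between 0.055 and 0.066 m and contact force between ring_b and anything else above 2 N) or (x of hub_b in the frame of tray_free between -0.125 and 0.125 m and y of hub_b in the frame of tray_free between -0.03 and 0.03 m and z of hub_b in the frame of tray_free between 0.055 and 0.066 m and contact force between ring_b and anything else below 2 N)) and (value of joint rotor_b above 0.7 rad or value of joint rotor_b below -0.7 rad) and ((x of hub_c in the frame of tray_drag between -0.125 and 0.125 m and y of hub_c in the frame of tray_drag between -0.03 and 0.03 m and z of hub_c in the frame of tray_drag between 0.055 and 0.066 m and contact force between ring_c and anything else above 2 N) or (x of hub_c in the frame of tray_free between -0.125 and 0.125 m and y of hub_c in the frame of tray_free between -0.03 and 0.03 m and z of hub_c in the frame of tray_free between 0.055 and 0.066 m and contact force between ring_c and anything else below 2 N)) and (value of joint rotor_c above 0.7 rad or value of joint rotor_c below -0.7 rad)); the robot touches nothing.
It fails at once if the deli cup or the label roll is shifted by more than 30 mm (distance of any of cup, labels from where it was at the start of the episode above 0.03 m).
It fails at once if a unit is dropped or pressed into a tray with more than 60 N (contact force between any of tray_free, tray_drag and anything else above 60 N).
It fails at once if the rack is loaded with more than 70 N (leaning on the bearings, or wrenching against the pegs) (contact force between rack and anything else above 70 N).
It also fails if it takes over 72 s, if anything falls off the work surface, if the arm or the gripper's body presses on something with over 40 N, if the wrist force passes 120 N, or if a joint passes its speed limit or range.

## Robot

A 7-joint arm with a two-finger parallel gripper is mounted at the origin on the work surface; the furniture and walls round the work are solid. World frame = base frame: x ahead of the robot, y to its left, z up, the work surface at z = 0. Lengths are in m, angles in rad, forces in N, time in s.
With the tool pointing down it reaches from about 0.35 to 0.9 m from the base axis. Payload 19.9 kg.
Tool frame: the origin (TCP) lies midway between the tips of the shut fingers; the grasp point (between the pads) lies 19 mm behind it (hold_point_z is the distance from the TCP to the grasp point, in m); z points along the fingers, y is the line along which they close (so a half turn about z gives the same grasp; the last joint's range is limited). The gripper opens to 85 mm and grips with 20 to 120 N. Pads are 22 mm wide; open, the fingers measure 114 mm over their backs; the gripper's body (76 mm by 85 mm) begins 54 mm behind the grasp point. The pads swing forward as they close: fully open they stand 13 mm farther back than shut.
Start: joints at [-0.042, 0.417, -0.01, 1.614, 0.005, 1.111, -0.053], TCP at [0.625, 0, 0.231] pointing down, gripper open.
Joint ranges: [-2.81, 2.81], [-0.39, 2.02], [-1.27, 1.25], [0.06, 2.57], [-1.19, 4.33], [0.19, 2], [-2.82, 2.82]. Speed limits (rad/s): [1.89, 1.89, 2.39, 2.39, 3.01, 3.01, 3.01].

## Interface

Orientations are given as a rotation vector (axis times angle).
In Python, from cell import * gives the robot as it stands. Calls block until the motion is done:
- move_to(position, orientation): joint-space move of the TCP to a pose.
- move_linear(position, orientation=None, v=0.15): straight line of the TCP; orientation=None keeps the orientation; v is the mean speed in m/s.
- set_joints(angles): joint-space move.
- grip(opening, strength=None): opening from 0.0 (shut) to 1.0 (fully open); strength is the grip in N (None keeps the last); returns when the fingers have stopped.
- dwell(seconds).
- solve_ik(position, orientation): joint angles nearest the present ones, or None.
- read_state(): the state.
- read_camera(name): name is "scene" or "side" or "wrist"; returns a dict with "color" (480x640x3 uint8, blue, green, red), "intrinsics" (3x3 intrinsics, pixels), "origin" and "orientation" of the camera in the world. Camera axes: x right, y down, z forward; pixel columns grow to the right and rows downward; lengths in m; the calibration is good to about 2 mm. A picture is of the moment at which its call begins. There is no depth.
A pose or a line that the arm cannot do raises MotionError and nothing moves.
- job_done(): hands the job in; it is judged then, once.
The state is a dict: "time_s": time; "joint_pos": joint angles; "joint_vel": joint speeds; "joint_torque": joint torques, N m; "tool_pos": TCP position; "tcp_rot": TCP orientation; "force": force on the tool from outside, world axes, zero at the start; "moment": the same for the moment, N m; "grip_width": opening from 0.0 (shut) to 1.0 (fully open); "gripper_force": force on a finger pad.
Only numpy, scipy, OpenCV 4.12 (cv2) and the standard library are available. Lean on these libraries where they do the work, as an engineer would, in place of code of your own. Each camera call takes 0.05 s, during which the arm holds its last target. There are 200 camera calls.

## Working session

There is one attempt and no reset: what is moved stays moved. The work goes in short steps, each a Python script; the robot and the scene stay as the last script left them, time stands still between calls to the robot, and variables do not carry over. Pictures are saved under pics/ and viewed, at most 10 in all, crops included, and the job is handed in when it is done.

```bash
mkdir -p pics; ls
python3 - <<'E'
from cell import *
import cv2
for n in("scene","side","wrist"):
    c=read_camera(n); cv2.imwrite(f"pics/{n}0.png",c["color"])
    print(n,c["intrinsics"],c["origin"],c["orientation"])
s=read_state();print(s)
E
```

```text
pics
scene [[602.47667539   0.         308.29783336]
 [  0.         602.47667539 248.71869631]
 [  0.           0.           1.        ]] [-0.48085357 -0.58056562  0.84538743] [-1.92672043  1.09895777 -0.57263776]
side [[576.80003906   0.         326.47237927]
 [  0.         576.80003906 251.52104208]
 [  0.           0.           1.        ]] [0.01159501 0.91485271 0.75638409] [-0.75961527  2.45993759 -1.30932638]
wrist [[394.88768985   0.         319.95403764]
 [  0.         394.88768985 239.92004502]
 [  0.           0.           1.        ]] [0.62567171 0.06612184 0.37285068] [ 2.87713119e+00  8.69326457e-05 -2.18876244e-03]
{'time_s': 0.15, 'joint_pos': array([-0.04151026,  0.41783115, -0.0103201 ,  1.61397885,  0.00473705,
        1.1106881 , -0.05301795]), 'joint_vel': array([-0.00031387, -0.00174818, -0.00140351, -0.00110737, -0.00132016,
        0.00068122, -0.00027597]), 'joint_torque': array([ 4.94602627e-04, -8.64738035e+01,  6.78995568e-01, -4.35059202e+01,
        1.90656655e-02,  5.86454262e-03, -4.75439651e-05]), 'tool_pos': array([6.24764443e-01, 9.52505257e-07, 2.30831458e-01]), 'tcp_rot': array([-2.22101818e+00, -2.22108888e+00,  1.08694521e-03]), 'force': array([ 0.67994086,  0.18641532, -0.9894098 ]), 'moment': array([-0.04517457, -0.04047377, -0.04823613]), 'gripper_force': 0.0, 'grip_width': 0.998496088655041}
```

View pics/scene0.png

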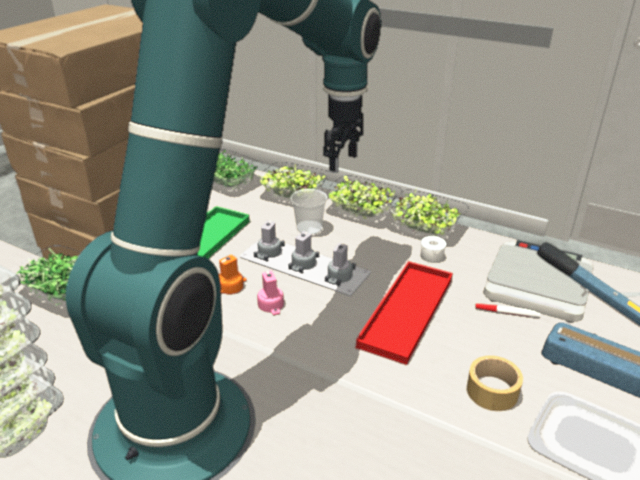

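View pics/side0.png

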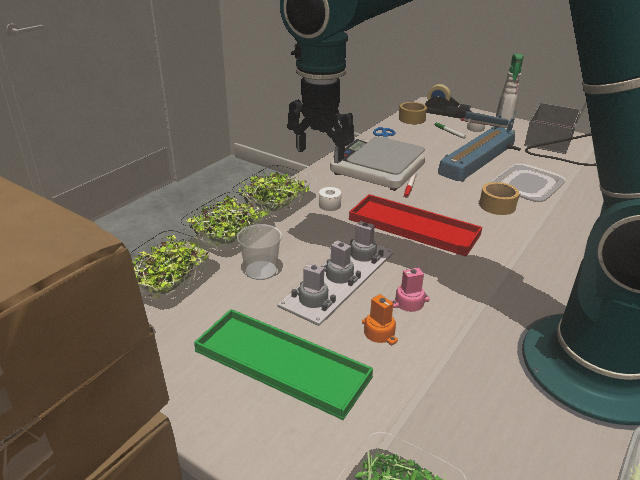

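View pics/wrist0.png

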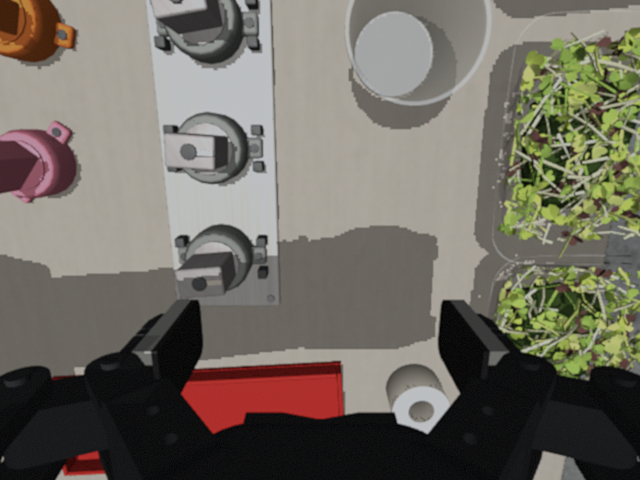

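The scene shows three grey units on the rack, with hub tops at about (268,226), (304,236) and (341,248) in "scene". In "side" they are at (314,268), (341,244) and (364,226). The look-alikes are orange at side (381,318) and pink at side (412,288). Grey units standing on the rack between pegs match the description; orange and pink are to be left alone. The cup is at side (260,250), the label roll at (330,197), and the green and red trays are clear.

```bash
cat > h.py <<'E'
import numpy as np, cv2
from scipy.spatial.transform import Rotation as R
def ray(c,p):
    d=R.from_rotvec(c["orientation"]).apply(np.linalg.solve(c["intrinsics"],[p[0],p[1],1.]))
    return np.array(c["origin"]),d/np.linalg.norm(d)
def onz(c,p,z):
    o,d=ray(c,p); return o+d*(z-o[2])/d[2]
def tri(obs):
    A=np.zeros((3,3));b=np.zeros(3);rs=[ray(c,p) for c,p in obs]
    for o,d in rs: P=np.eye(3)-np.outer(d,d);A+=P;b+=P@o
    x=np.linalg.solve(A,b)
    return x,[np.linalg.norm(np.cross(x-o,d)) for o,d in rs]
E
python3 - <<'E'
from cell import *
from h import *
np.set_printoptions(precision=4,suppress=True)
C={n:read_camera(n) for n in("scene","side","wrist")}
for s,d,w in[((268,226),(314,268),None),((304,236),(341,244),(203,152)),((341,248),(364,226),(207,284))]:
    o=[(C["scene"],s),(C["side"],d)]+([(C["wrist"],w)] if w else [])
    print(*tri(o), tri(o[1:])[0] if w else '')
print("green",[onz(C["side"],p,.024)[:2] for p in[(232,315),(372,373),(345,412),(196,348)]])
print("red",[onz(C["side"],p,.024)[:2] for p in[(363,198),(480,230),(470,252),(350,216)]])
print("red w",onz(C["wrist"],(341,364),.024))
print("rack w",[onz(C["wrist"],p,.008) for p in[(177,305),(279,303),(271,60),(155,60)]])
print("cup",onz(C["wrist"],(393,55),0),"labels",onz(C["wrist"],(421,411),.04))
I=C["side"]["color"]; I=cv2.resize(I[190:320,260:440],None,fx=4,fy=4,interpolation=cv2.INTER_CUBIC)
cv2.imwrite("pics/crop.png",I)
E
```

```text
[0.5323 0.1504 0.0828] [np.float64(0.0021184344221459985), np.float64(0.0021184344221457526)] 
[0.5375 0.0507 0.0828] [np.float64(0.0023936439360157016), np.float64(0.004484367987348769), np.float64(0.004348454797238502)] [0.5385 0.0504 0.0844]
[ 0.5357 -0.0484  0.0812] [np.float64(0.0009806701612489674), np.float64(0.00026809243975300424), np.float64(0.0007886055720765281)] [ 0.5362 -0.0491  0.081 ]
green [array([0.6218, 0.2998]), array([0.3235, 0.277 ]), array([0.3167, 0.3754]), array([0.6143, 0.4052])]
red [array([ 0.6535, -0.2487]), array([ 0.3433, -0.278 ]), array([ 0.3269, -0.1744]), array([ 0.6328, -0.1507])]
red w [ 0.6464 -0.1571  0.024 ]
rack w [array([ 0.482 , -0.1004,  0.008 ]), array([ 0.5844, -0.0982,  0.008 ]), array([0.5836, 0.1262, 0.008 ]), array([0.4847, 0.1262, 0.008 ])]
cup [0.6888 0.1315 0.    ] labels [ 0.7254 -0.1995  0.04  ]
```

View pics/crop.png

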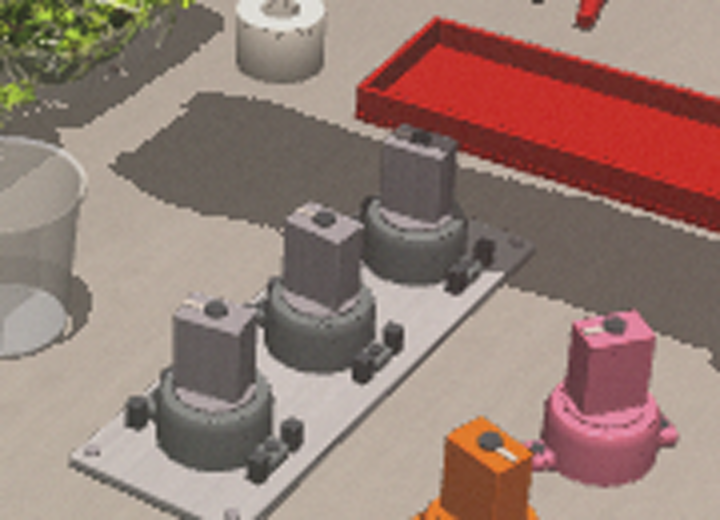

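The crop confirms it: the three grey units stand on the rack between the pegs and are the ones meant. Pink and orange stand off the rack. Hub tops triangulate at z≈0.083 (expected 0.087) and at 100 mm pitch, so the geometry is consistent. Next I take two wrist views with the tool turned 90° for finer positions and hub yaw.

```bash
cat >> h.py <<'E'
R0=R.from_rotvec([-np.pi/2**.5,-np.pi/2**.5,0])
def ori(psi): return (R.from_euler('z',psi)*R0).as_rotvec()
E
python3 - <<'E'
from cell import *
from h import *
import pickle
np.set_printoptions(precision=4,suppress=True)
L=[]
for i,p in enumerate([(.46,.09,.24),(.46,.01,.24)]):
    move_to(p,ori(-np.pi/2)); dwell(.2); c=read_camera("wrist"); L.append(c)
    cv2.imwrite(f"pics/w{i+1}.png",c["color"]); print(c["origin"],read_state()["joint_pos"],read_state()["time_s"])
pickle.dump(L,open("v.pkl","wb"))
# red/green masks seen by the views
E
```

```text
[0.5269 0.0901 0.3821] [-0.4268  0.125   0.1826  1.9831 -0.0262  1.0358 -1.803 ] 2.15
[0.5268 0.0111 0.3821] [-0.3238  0.1083  0.251   2.0037 -0.0313  1.0332 -1.6275] 2.8167
```

View pics/w1.png

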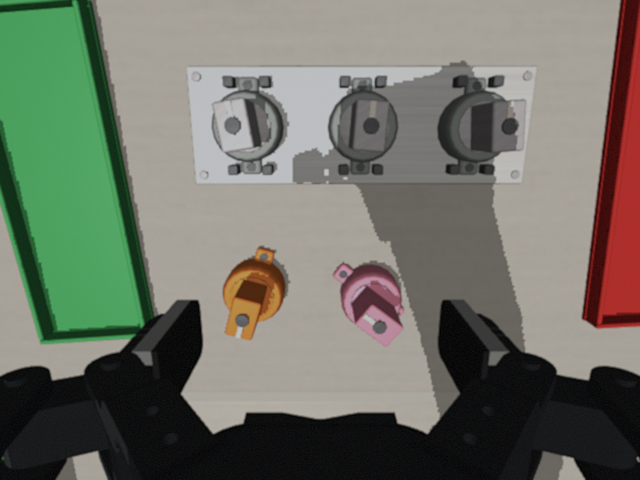

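View pics/w2.png

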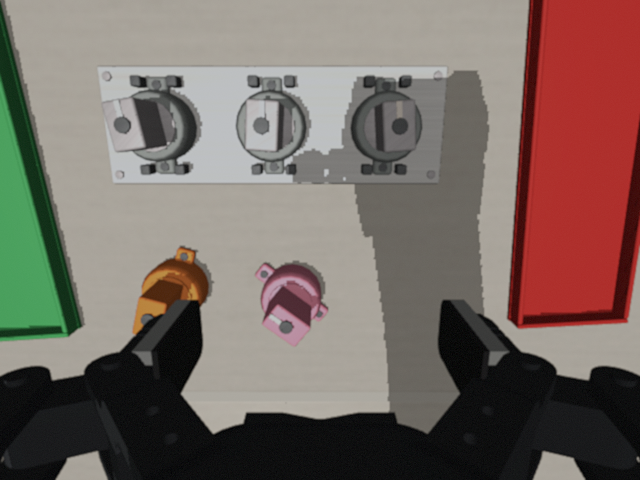

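Run:
```python
from h import *
import pickle
np.set_printoptions(precision=4,suppress=True)
a,b=pickle.load(open("v.pkl","rb"))
for p,q in[((232,126),(123,126)),((371,126),(262,126)),((510,127),(400,126))]: print(*tri([(a,p),(b,q)]),onz(a,p,.087),onz(b,q,.087))
print("rack holes",[onz(a,p,.008)[:2] for p in[(196,76),(529,75),(205,175),(515,174)]])
def m(c,lo,hi,z):
    h=cv2.cvtColor(c["color"],cv2.COLOR_BGR2HSV); k=cv2.inRange(h,lo,hi); k[380:]=0
    n,l,s,_=cv2.connectedComponentsWithStats(k); i=1+np.argmax(s[1:,4]); 
    cn=max(cv2.findContours((l==i).astype('u1'),0,2)[0],key=cv2.contourArea)
    ap=cv2.approxPolyDP(cn,6,True)[:,0]; print([(tuple(map(int,p)),np.round(onz(c,p,z)[:2],3)) for p in ap])
for c in(a,b):
    m(c,(50,120,20),(70,255,255),.024); m(c,(0,150,20),(5,255,255),.024)
J=[cv2.resize(c["color"][85:165,x:x+80],(260,260),interpolation=cv2.INTER_CUBIC) for c,x in[(a,195),(b,225),(b,360)]]
J2=[cv2.resize(c["color"][85:165,x:x+80],(260,260),interpolation=cv2.INTER_CUBIC) for c,x in[(b,85),(a,330),(a,470)]]
cv2.imwrite("pics/hubs.png",cv2.convertScaleAbs(np.vstack([np.hstack(J),np.hstack(J2)]),alpha=1.4))
```

```text
[0.5316 0.1536 0.0847] [np.float64(0.00015446441187748312), np.float64(0.00015446441187753348)] [0.5318 0.1531 0.087 ] [0.5314 0.1525 0.087 ]
[0.5317 0.053  0.0847] [np.float64(8.236393903185206e-05), np.float64(8.236393903202187e-05)] [0.5317 0.0533 0.087 ] [0.5316 0.0527 0.087 ]
[ 0.5314 -0.0463  0.0878] [np.float64(0.00033308109896410594), np.float64(0.0003330810989642532)] [ 0.5311 -0.0466  0.087 ] [ 0.5317 -0.0464  0.087 ]
rack holes [array([0.5754, 0.1992]), array([ 0.5762, -0.0945]), array([0.4888, 0.1979]), array([ 0.4897, -0.0933])]
[((0, 0), array([0.63 , 0.348])), ((0, 201), array([0.467, 0.383])), ((39, 337), array([0.329, 0.373])), ((133, 338), array([0.328, 0.278])), ((153, 317), array([0.351, 0.255])), ((90, 2), array([0.629, 0.276]))]
[((639, 0), array([ 0.63 , -0.168])), ((621, 3), array([ 0.628, -0.153])), ((583, 314), array([ 0.354, -0.171])), ((597, 327), array([ 0.34 , -0.187])), ((639, 325), array([ 0.342, -0.229]))]
[((0, 5), array([0.626, 0.27 ])), ((0, 340), array([0.325, 0.333])), ((63, 336), array([0.329, 0.269])), ((80, 324), array([0.343, 0.25 ]))]
[((530, 0), array([ 0.631, -0.158])), ((508, 318), array([ 0.35 , -0.176])), ((518, 327), array([ 0.34 , -0.187])), ((626, 321), array([ 0.347, -0.294])), ((639, 244), array([ 0.426, -0.29 ])), ((639, 0), array([ 0.631, -0.246]))]
```

View pics/hubs.png

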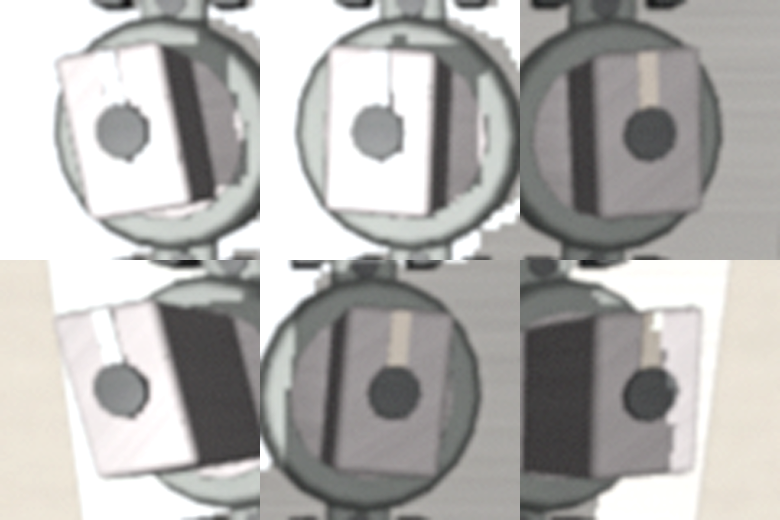

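Axes come out at (0.532, 0.153), (0.532, 0.053) and (0.532, -0.046), with tops at 85–88 mm as expected. Hub yaws are about +0.21, -0.04 and -0.01. I grip the first hub and turn it.

```bash
cat >> h.py <<'E'
from cell import *
np.set_printoptions(precision=3,suppress=True)
U=[((.5316,.1533),.21),((.5316,.053),-.04),((.5315,-.0464),-.01)]
def turn(i,zg=.050):
    (x,y),w=U[i]; p0=-np.pi/2+w
    move_to((x,y,.16),ori(p0)); move_linear((x,y,zg),v=.12)
    dwell(.15); s=read_state(); b=(s["moment"],s["joint_torque"][6])
    grip(0.0,40)
    s=read_state(); print("grip",s["grip_width"],s["gripper_force"],"F",s["force"],"M",s["moment"],"base",*b)
    for k in range(1,7):
        move_to((x,y,zg),ori(p0+.25*k)); s=read_state()
        print(k,"F",s["force"],"M",s["moment"],"t7 %.3f"%s["joint_torque"][6],s["time_s"])
E
python3 -c "
from h import *
turn(0)"
```

```text
grip 0.2810021255906056 38.46933424472809 F [ 0.241 -1.628  3.503] M [-0.041  0.226 -0.062] base [-0.008  0.019 -0.009] -0.0011579258716665208
1 F [ 0.282 -0.296  4.29 ] M [0.035 0.178 0.081] t7 1.400 5.7
2 F [-1.212 -0.801  4.548] M [-0.059  0.23   0.163] t7 1.297 6.025
3 F [-0.04  -0.194  5.035] M [-0.055  0.158  0.056] t7 0.915 6.35
4 F [ 0.413 -0.276  6.038] M [-0.089  0.094  0.151] t7 0.867 6.675
5 F [ 0.733 -0.553  6.505] M [-0.149  0.125  0.179] t7 0.789 7.0
6 F [ 0.236 -0.599  7.736] M [-0.209  0.092  0.132] t7 0.788 7.325
```

```bash
cat >> h.py <<'E'
def feel(i,zg=.050):
    (x,y),w=U[i]; p0=-np.pi/2+w+1.5
    for d in (-.15,-.3,-.15,0):
        move_to((x,y,zg),ori(p0+d)); M=[];T=[]
        s=read_state(); a=(s["moment"][2],s["joint_torque"][6])
        for _ in range(5): dwell(.05); s=read_state(); M.append(s["moment"][2]); T.append(s["joint_torque"][6])
        print(d,"end Mz %.3f t7 %.3f"%a,"Mz",np.array(M),"t7",np.array(T),"Fz %.1f"%s["force"][2],s["time_s"])
E
python3 -c "
from h import *
feel(0)"
```

```text
-0.15 end Mz -0.131 t7 -1.403 Mz [-0.153 -0.095 -0.135 -0.111 -0.11 ] t7 [-0.304  0.017  0.099  0.119  0.123] Fz 6.1 7.8333
-0.3 end Mz -0.186 t7 -1.017 Mz [-0.15  -0.114 -0.107 -0.116 -0.123] t7 [-0.187  0.051  0.111  0.125  0.128] Fz 5.9 8.3333
-0.15 end Mz 0.146 t7 1.008 Mz [0.147 0.174 0.109 0.107 0.124] t7 [ 0.184 -0.052 -0.111 -0.125 -0.128] Fz 6.2 8.8333
0 end Mz 0.177 t7 1.010 Mz [0.171 0.154 0.203 0.104 0.112] t7 [ 0.183 -0.054 -0.113 -0.127 -0.13 ] Fz 6.6 9.3333
```

Unit 1 shows a residual moment of ±0.12 N m that flips with direction, which points to drag. I compare with the others before deciding.

```bash
cat >> h.py <<'E'
def release(v=.15):
    grip(.75); p=read_state()["tool_pos"]; move_linear((p[0],p[1],p[2]+.1),v=v)
E
python3 -c "
from h import *
release(); turn(1); feel(1)"
```

```text
grip 0.27489409422521827 41.85407280921936 F [-1.214  1.098  3.724] M [ 0.062  0.132 -0.024] base [-0.018  0.009  0.002] 0.0004679302219301462
1 F [-1.28   2.202  4.955] M [ 0.382  0.201 -0.041] t7 1.382 13.9167
2 F [-0.471  2.564  6.444] M [ 0.43   0.166 -0.012] t7 1.106 14.2417
3 F [-1.931  2.343  6.382] M [0.394 0.132 0.001] t7 0.937 14.5667
4 F [-1.626  2.608  6.484] M [0.445 0.077 0.012] t7 0.920 14.8917
5 F [-0.72   2.452  6.659] M [0.467 0.073 0.002] t7 0.921 15.2167
6 F [-2.469  1.935  7.704] M [0.494 0.113 0.041] t7 0.923 15.5417
-0.15 end Mz -0.005 t7 -1.058 Mz [ 0.014 -0.026 -0.019 -0.005 -0.017] t7 [-0.284 -0.064 -0.01   0.001  0.002] Fz 7.9 16.05
-0.3 end Mz 0.030 t7 -1.058 Mz [ 0.012 -0.015  0.004 -0.06   0.011] t7 [-0.284 -0.064 -0.01   0.001  0.002] Fz 6.5 16.5583
-0.15 end Mz 0.001 t7 1.058 Mz [ 0.001  0.01   0.009 -0.001 -0.053] t7 [ 0.284  0.065  0.011 -0.001 -0.001] Fz 7.0 17.0667
0 end Mz 0.044 t7 1.059 Mz [-0.019  0.021  0.    -0.009 -0.04 ] t7 [ 0.284  0.065  0.011 -0.    -0.001] Fz 8.1 17.575
```

Unit 2 is clearly free (Mz about 0, t7 decays to 0), so unit 1 drags. I lift unit 2 and carry it over the green tray.

```bash
cat >> h.py <<'E'
TR={"g":((.477,.334),.08),"r":((.495,-.230),.07)}
def tpos(t,dx,z):
    (x,y),a=TR[t]; return (x+dx*np.cos(a),y+dx*np.sin(a),z)
def carry(i,t,dx,zt=.17):
    (x,y),w=U[i]; move_linear((x,y,zt),v=.12)
    move_linear(tpos(t,dx,zt),ori(-np.pi/2+w+1.5+TR[t][1]),v=.2)
    s=read_state(); print("hang F",s["force"],s["grip_width"],s["time_s"])
def lower(t,dx):
    move_linear(tpos(t,dx,.055),v=.12)
    f0=read_state()["force"][2]
    for z in np.arange(.052,.0435,-.001):
        move_linear(tpos(t,dx,z),v=.02); s=read_state(); f=s["force"][2]
        if f-f0>4: break
    print("set z",z,f0,f,s["time_s"]); release()
E
python3 -c "
from h import *
carry(1,'g',-.07); cv2.imwrite('pics/g1.png',read_camera('wrist')['color'])"
```

```text
hang F [ 0.455 -0.285 -5.227] 0.2750843823917483 20.3833
```

View pics/g1.png

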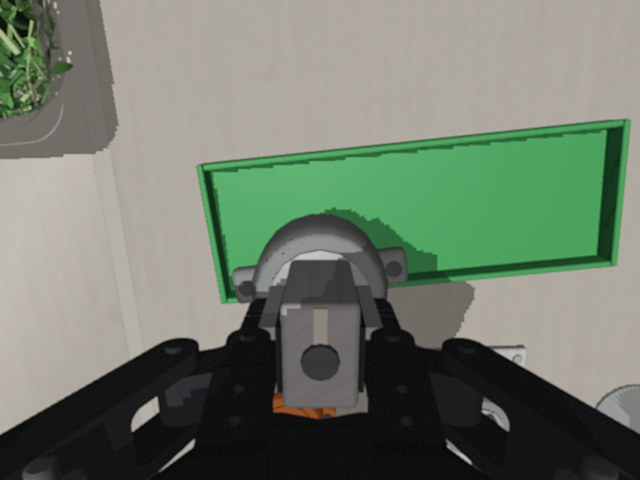

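The unit hangs upright at 5.2 N with its lugs along the tray. The tray's rim corners are at (199,166), (628,121), (617,265) and (224,302), so I recompute the tray centre from those.

Run:
```python
from h import *
c=read_camera("wrist")
P=np.array([onz(c,p,.024)[:2] for p in[(199,166),(628,121),(617,265),(224,302)]])
print(P,P.mean(0),[np.linalg.norm(P[i]-P[(i+1)%4]) for i in range(4)],np.arctan2(*(P[1]-P[0])[::-1]),np.arctan2(*(P[2]-P[3])[::-1]),tpos('g',-.07,0))
```

```text
[[0.323 0.374]
 [0.626 0.395]
 [0.636 0.288]
 [0.331 0.267]] [0.479 0.331] [np.float64(0.30380448830904105), np.float64(0.1068737893845445), np.float64(0.3057099178853805), np.float64(0.10647430532000961)] 0.06990936959694692 0.06868084688283808 (np.float64(0.40722388055881664), np.float64(0.32840597142215794), 0)
```

Sizes are right (304 × 107 against 310 × 110) and the centre (0.479, 0.331) agrees with my estimate. I lower the unit, then turn the third hub.

```bash
sed -i 's/"g":((.477,.334),.08)/"g":((.479,.331),.07)/' h.py; python3 -c "
from h import *
lower('g',-.07); p=read_state()['tool_pos']
move_linear((.5315,-.0464,.19),v=.25); turn(2); feel(2)"
```

```text
set z 0.04699999999999999 -4.127966861298753 1.5960353181112377 23.1417
grip 0.2767404413170963 41.12923622131348 F [-0.539  0.646  4.577] M [ 0.1    0.2   -0.027] base [ 0.021 -0.053  0.031] 0.0016761944425525144
1 F [-1.259  3.538  5.997] M [0.373 0.249 0.038] t7 1.192 29.4917
2 F [-0.745  2.98   5.983] M [0.55  0.302 0.06 ] t7 0.938 29.8167
3 F [-1.312  3.367  8.23 ] M [ 0.654  0.416 -0.035] t7 0.922 30.1417
4 F [-2.252  3.126  8.795] M [0.772 0.528 0.022] t7 0.924 30.4667
5 F [-2.767  2.738  8.828] M [ 0.823  0.719 -0.037] t7 0.926 30.7917
6 F [-2.844  3.749 10.294] M [ 0.784  0.842 -0.015] t7 0.927 31.1167
-0.15 end Mz 0.026 t7 -1.059 Mz [-0.07  -0.046 -0.029 -0.025  0.029] t7 [-0.283 -0.063 -0.008  0.003  0.004] Fz 9.1 31.625
-0.3 end Mz 0.032 t7 -1.059 Mz [-0.045 -0.036 -0.064  0.02   0.011] t7 [-0.283 -0.063 -0.008  0.002  0.003] Fz 8.9 32.1333
-0.15 end Mz 0.020 t7 1.062 Mz [-0.012 -0.003  0.018  0.007  0.063] t7 [0.287 0.067 0.012 0.001 0.001] Fz 9.8 32.6417
0 end Mz 0.024 t7 1.063 Mz [ 0.012  0.034 -0.071 -0.017 -0.053] t7 [0.287 0.067 0.012 0.001 0.001] Fz 9.8 33.15
```

Unit 3 is free, so it goes to green. Then I regrasp the dragging unit 1 and take it to red.

```bash
python3 -c "
from h import *
carry(2,'g',.07); lower('g',.07)
(x,y),w=U[0]; a=ori(-np.pi/2+w+1.5)
p=read_state()['tool_pos']; move_linear((x,y,.16),a,v=.2); move_linear((x,y,.05),v=.12); grip(0.,40)
carry(0,'r',0); c=read_camera('wrist'); cv2.imwrite('pics/r1.png',c['color'])
k=cv2.inRange(cv2.cvtColor(c['color'],cv2.COLOR_BGR2HSV),(0,150,20),(6,255,255)); ys,xs=np.nonzero(k)
"
```

```text
hang F [ 0.755 -0.147 -4.635] 0.27683859822142337 36.3667
set z 0.04699999999999999 -3.520314886785559 1.20897739882929 39.025
hang F [-0.13   0.343 -4.896] 0.27804162129316656 46.1
```

View pics/r1.png

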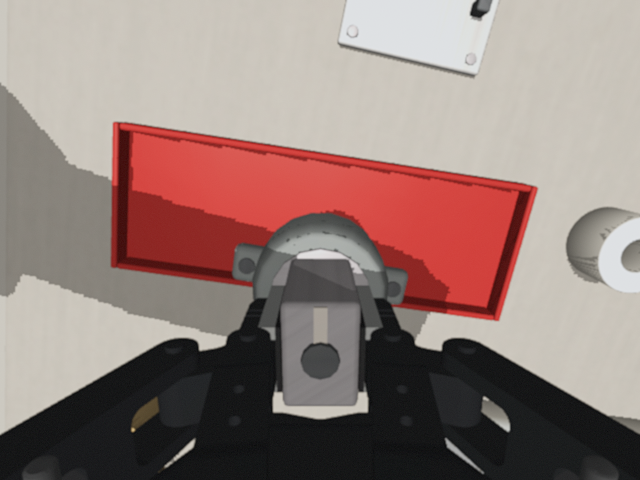

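The unit is held over the red tray with its lugs along it. Rim corners are at (115,124), (535,187), (499,319) and (113,267). I correct the centre from these, lower, and check.

Run:
```python
from h import *
import h
c=read_camera("wrist")
P=np.array([onz(c,p,.024)[:2] for p in[(115,124),(535,187),(499,319),(113,267)]])
m=P.mean(0); a=np.arctan2(*(P[1]-P[0])[::-1]); n=[np.linalg.norm(P[i]-P[(i+1)%4]) for i in range(4)]
print(P,m,n,a)
if np.allclose(n,[.31,.11]*2,atol=.015) and np.linalg.norm(m-[.495,-.23])<.03:
    h.TR["r"]=(tuple(m),a)
    move_linear(tpos('r',0,.15),v=.1); lower('r',0)
    p=read_state()["tool_pos"]; move_linear((.5,-.08,.3),v=.25); print(read_state()["time_s"])
    s=read_camera("side")["color"]; w=read_camera("scene")["color"]
    I=cv2.resize(s[170:430,180:500],(800,650)); cv2.imwrite("pics/end.png",cv2.resize(I,(738,600)))
```

```text
[[ 0.34  -0.189]
 [ 0.643 -0.169]
 [ 0.652 -0.275]
 [ 0.347 -0.295]] [ 0.496 -0.232] [np.float64(0.30365662160098184), np.float64(0.10635445558574552), np.float64(0.3056958732739685), np.float64(0.10692419818266422)] 0.06436438476341061
set z 0.04699999999999999 -4.673360509873892 5.952504054930277 49.0417
51.3417
```

View pics/end.png

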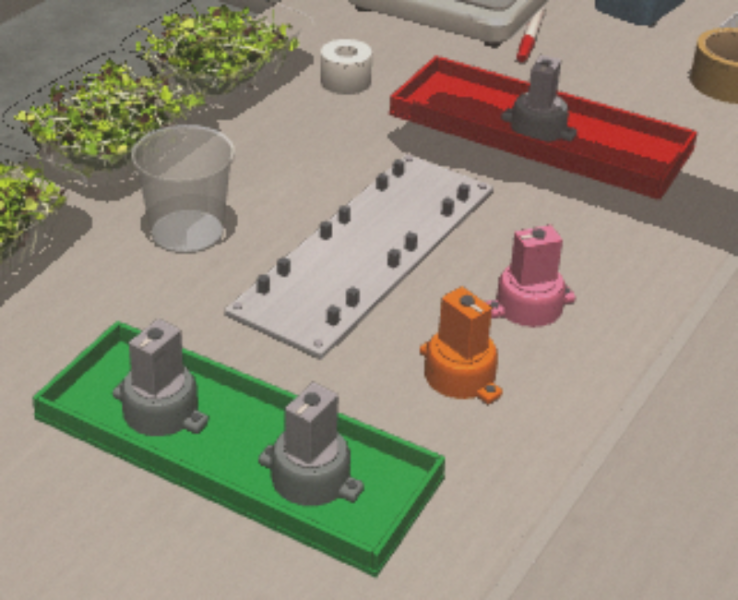

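Two units stand upright in the green tray at (160,380) and (310,450), and one in the red tray at (540,100). Their hubs are turned across the lugs, and the cup and label roll are where they were. I hand the job in.

```bash
python3 -c "
from cell import *
print(job_done())"
```

```text
the job is handed in; nothing more can be done
None
```

I handed the job in at about 51 s on the robot clock: all three hubs were turned about 86°, the two free units stand upright in the green tray, and the one that drags stands upright in the red tray. No verdict came back.

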